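# Hold the hidden bolt head behind the bracket

### The job

The slow nut driver is turning the nut on the front of the bracket, and the whole bolt is turning with it. First clear the way: take the small amber bottle off the blue box, set it down gently (not dropped) and upright on the free part of the flat black tray and let it go, without knocking it over. Then reach down into the narrow gap between the bracket and the blue box, grip the hidden bolt head, stop it turning, and finish while still holding it still; do not push the jar, blue knob, screwdriver or meter out of place.

Things in the scene. Friction and masses are not known exactly. Their poses are not given: they have to be found in the camera images.
- fixture: Fixed bolting fixture with an upright steel bracket, 5 mm thick, 100 mm wide, top 110 mm above the bench. Origin: on the bench straight below the bolt axis, in the plane of the bracket's rear face; x points from the bracket to the blue box, y along the bracket, z up. In front (x -163 to -10 mm, y -28 to 28) is the orange and grey nut driver, top 103 mm above the bench.
- box_top (a point): Centre of the flat top (100 mm above the bench) of the blue box behind the bracket, fixed: fixture x 48 to 118 mm, y -50 to 50. The gap between bracket and box (fixture x 0 to 48 mm) is 48 mm wide, open above and at both ends in y; its floor is 12 mm above the bench. Axes as the fixture's.
- bolt_head (a point): Centre of the brass hexagon bolt head in the gap, on the bolt axis (along fixture x): fixture x 20, y 0 mm, 78 mm above the bench. 19 mm across flats, 22 across corners, 12 long in x (14 to 26 mm), on a 12 mm thick shank. Can be pinched from above, a finger on either side of it in fixture y. This frame turns with the bolt.
- bolt (a joint): Bolt angle (rad) about fixture x, kept turning by the driver: grows at about 0.07 rad/s, torque about 0.07 N m. At 0 and every 60 degrees on, two flats face fixture +y and -y. A grip of 20 N or more across the head stops it at any angle, at first perhaps nudging it round until the flats lie on the fingers.
- bottle_mid (a point): Centre, half-way up, of the small closed amber bottle with white cap and paper label, 36 mm in diameter and 80 mm high in all, about 0.11 kg; it stands upright on the blue box, close to the gap, where it is in the way of a gripper's body. Frame z is the bottle's axis, upwards.
- tray: Flat black square tray, fixed, 150 x 150 mm; floor 4 mm thick with a rim 4 mm wide and 12 mm high over all. Origin: on the bench under its centre; x and y along its sides. The jar stands in its +x +y quarter; the rest is free.
- jar_mid (a point): Centre, half-way up, of a pale whitish jar with red lid, 40 mm in diameter, 55 mm high, loose, standing on the tray. Leave alone.
- knob_mid (a point): Centre of a loose blue plastic knob, 34 mm in diameter, 22 mm high, in the fixed yellow bin (140 x 120 x 40 mm high) on the other side from the tray. Leave alone.
- screwdriver_grip (a point): Handle of a loose screwdriver with red handle, 180 mm long, lying on the bench. Leave alone.
- meter_mid (a point): Centre of a loose yellow hand meter, 150 x 75 x 32 mm high, lying on the bench. Leave alone.

How it is judged:
On the way, in this order (a step that is already met when the one before it is completed fails the run):
1. the bottle stands upright on the tray, let go and at rest (angle between bottle_mid's own z axis and vertical below 0.12 rad and x of bottle_mid in the frame of tray between -0.06 and 0.06 m and y of bottle_mid in the frame of tray between -0.06 and 0.06 m and z of bottle_mid in the frame of tray between 0.038 and 0.05 m and contact force between the fingers and bottle below 0.1 N and linear speed of bottle below 0.02 m/s), for 0.2 s.
2. the fingers grip the bolt head in the gap and it no longer turns (contact force between the fingers and bolt above 5 N and distance between the grasp point and bolt_head below 0.022 m and velocity of joint bolt between -0.02 and 0.02 rad/s), for 0.5 s.
At the end, for the whole second after the job is handed in: Bottle upright (0.12 rad), let go and at rest on the tray floor, within 60 mm of the tray centre along each side; gripper still holding the bolt head (grip point within 22 mm of its centre, over 5 N), bolt turning slower than 0.02 rad/s (all of step 1 and all of step 2); the arm keeps its last pose, push and grip.
It fails at once if the bottle is knocked over (tilted more than 0.6 rad) (angle between bottle_mid's own z axis and vertical above 0.6 rad).
It fails at once if the bottle is dropped (falls freely faster than 0.5 m/s) (linear speed of bottle above 0.5 m/s and contact force between the fingers and bottle below 0.1 N).
It fails at once if the jar, knob, screwdriver or meter is pushed more than 30 mm (distance of any of jar_mid, knob_mid, screwdriver_grip, meter_mid from where it was at the start of the episode above 0.03 m).
It also fails if it takes over 51 s, if anything falls off the work surface, if the arm or the gripper's body presses on something with over 40 N, if the wrist force passes 120 N, or if a joint passes its speed limit or range.

### The arm

A 6-joint arm with a two-finger parallel gripper is mounted at the origin on the work surface. World frame = base frame: x ahead of the robot, y to its left, z up, the work surface at z = 0. Lengths are in m, angles in rad, forces in N, time in s.
With the tool pointing down it reaches from about 0.275 to 1 m from the base axis. Payload 8.4 kg.
Tool frame: the origin (TCP) lies between the finger pads; the fingertips stand 11 mm ahead of it and the grasp point (between the pads) lies 8 mm behind it; z points along the fingers, y is the direction in which the jaws open and shut (so a half turn about z gives the same grasp; the last joint's range is limited). The gripper opens to 85 mm and grips with 20 to 120 N. Pads are 22 mm wide; open, the fingers measure 114 mm over their backs; the gripper's body (76 mm by 85 mm) begins 54 mm behind the grasp point. The pads swing forward as they close: fully open they stand 13 mm farther back than shut.
Start: joints at [-1.31, 0.353, 1.633, -0, 1.155, -0.002], TCP at [0.162, -0.604, 0.242] pointing down, gripper open.
Joint ranges: [-2.63, 2.63], [-0.92, 2.1], [0.06, 2.66], [-1.3, 4.44], [0, 2.69], [-3.02, 3.02]. Speed limits (rad/s): [2.22, 2.22, 2.79, 3.14, 3.14, 3.14].

### API

Orientations are given as a unit quaternion [x, y, z, w].
In Python, from rig import read_state, grab_frame, hand_in gives the robot as it stands.
- The arm moves only by the tool apply_moves, never from a script. Its argument "motion" is text: rows parted by semicolons, each of 5 numbers parted by spaces: the closure, from 0 (fully open) to 1 (shut), then the shift along the tool's x, y, z in mm, then the turn about the tool's z in rad. In form: hand dx dy dz twist; .... A call has 1 to 12 rows; each row is the pose to reach, as a shift and turn from the pose commanded when the call began, along the tool's axes at that moment; what a row does not reach only later rows make up. A row lasts 1/8 s, in which the tool goes at most 62.5 mm and 10.7 degrees, less where a joint would pass 70% of its speed; a pose out of reach is approached as far as the arm can. A call with a gripper value outside its range is refused whole. The fingers move at their own pace and stop on an object; "squeeze" is the grip in N (left out, the last holds). Time passes only in rows, so rows that repeat a pose let the fingers close. It gives the time, the measured TCP pose, the force and the opening at its end, in the units of the state.
- read_state(): the state, without advancing time (a new reading comes with each control period).
- grab_frame(name): name is "scene" or "top"; returns a dict with "img" (420x560x3 uint8, blue, green, red), "K" (3x3 intrinsics, pixels), "R" (3x3) and "t" (3): a world point X has camera coordinates R X + t. Camera axes: x right, y down, z forward; pixel columns grow to the right and rows downward; lengths in m; the calibration is good to about 2 mm. A picture is of the moment at which its call begins. There is no depth.
- hand_in(): hands the job in, once; it reports no verdict.
The state is a dict: "time": time; "joints": joint angles; "joint_velocities": joint speeds; "tau": joint torques, N m; "tool_pos": TCP position; "eef_rot": TCP orientation; "force": force on the tool from outside, world axes, zero at the start; "wrist_torque": the same for the moment, N m; "gripper_width": finger opening in m.
Only numpy, scipy, OpenCV 4.12 (cv2) and the standard library are available. Lean on these libraries where they do the work, as an engineer would, in place of code of your own. Each camera call takes 0.05 s, during which the arm holds its last target.

## Working session

There is one attempt and no reset: what is moved stays moved. The work goes in short steps, Python scripts to look and compute and a tool call to move; the robot and the scene stay as the last step left them, time stands still between calls to the robot, and variables do not carry over. Pictures are saved under pics/ and viewed, and the job is handed in when it is done.

Besides the shell and the picture viewer there is one more tool, called after ">>>" by a JSON object that holds its "name" and its "arguments", one argument or row to a line. apply_moves: Moves the arm, as the interface text tells. Its arguments: {"type":"object","properties":{"motion":{"type":"string"},"squeeze":{"type":"number"}},"required":["motion"]}

```bash
ls; mkdir -p pics
python3 - <<'E'
from rig import *
import cv2,numpy as np
s=read_state()
for k in s: print(k,np.round(s[k],4))
for n in("scene","top"):
    f=grab_frame(n); cv2.imwrite(f"pics/{n}0.png",f["img"]); np.savez(f"pics/{n}0.npz",**f)
    print(n,f["K"],f["R"],f["t"])
E
```

```text
pics
time 0.0
joints [-1.3104  0.3536  1.6341 -0.      1.1552 -0.0024]
joint_velocities [-0.0002 -0.0013 -0.0008  0.0006  0.0003  0.0004]
tau [-3.00000e-03 -6.05252e+01 -3.42076e+01 -3.00000e-04  9.30000e-03
 -0.00000e+00]
tool_pos [ 0.1622 -0.6031  0.2416]
eef_rot [ 9.914e-01  1.310e-01 -1.000e-04 -7.000e-04]
force [ 0.1332 -0.3578  1.1713]
wrist_torque [0.0232 0.027  0.0024]
gripper_width 0.0854
scene [[527.40697792   0.         279.31700774]
 [  0.         527.40697792 211.09049553]
 [  0.           0.           1.        ]] [[-0.35482208  0.93493003 -0.00267069]
 [ 0.5364378   0.20124618 -0.81959408]
 [-0.76572566 -0.29224274 -0.57293839]] [ 0.18786422 -0.20861132  1.57917382]
top [[491.37786079   0.         270.88651506]
 [  0.         491.37786079 212.58865572]
 [  0.           0.           1.        ]] [[-0.02298452 -0.99939726  0.02601591]
 [-0.9947677   0.02027147 -0.10013141]
 [ 0.09954368 -0.02818126 -0.99463404]] [0.00539182 0.61024327 1.02548771]
```

View pics/scene0.png

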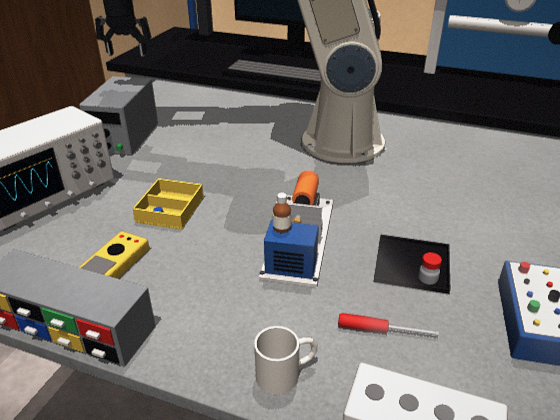

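View pics/top0.png

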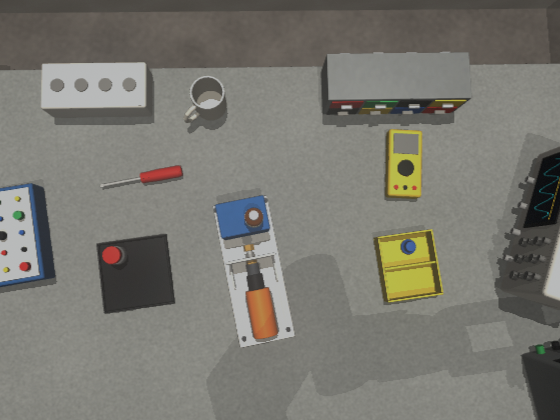

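The scene view shows the bottle on the blue box at (283,215), with the tray to its right at (413,262). In the top view the box is at (243,217), the bottle cap at (254,215), the tray at (136,273) and the jar at (112,256). Next I measure these.

```bash
cat > h.py <<'E'
import numpy as np,cv2
from rig import *
def load(n): return dict(np.load(f"pics/{n}.npz"))
def ray(f,u,v,z):
    d=f["R"].T@np.linalg.inv(f["K"])@np.array([u,v,1.]); c=-f["R"].T@f["t"]
    return c+d*(z-c[2])/d[2]
def proj(f,X):
    p=f["K"]@(f["R"]@np.array(X)+f["t"]); return p[:2]/p[2]
E
python3 - <<'E'
from h import *
f=load("top0"); im=f["img"]; hsv=cv2.cvtColor(im,cv2.COLOR_BGR2HSV)
m=cv2.inRange(hsv,(100,120,40),(130,255,255)); m2=np.zeros_like(m); m2[180:260,200:290]=m[180:260,200:290]
c=max(cv2.findContours(m2,0,2)[0],key=cv2.contourArea)
h=cv2.convexHull(c); print("hull",h[:,0].tolist())
r=cv2.minAreaRect(c); b=cv2.boxPoints(r)
for p in b: print("box",p,ray(f,*p,0.1)[:2].round(4))
print([np.linalg.norm(ray(f,*b[i],.1)-ray(f,*b[i-1],.1)).round(4) for i in range(4)])
g=cv2.cvtColor(im,cv2.COLOR_BGR2GRAY)
m=cv2.inRange(g,0,60); m3=np.zeros_like(m); m3[220:325,85:185]=m[220:325,85:185]
m3=cv2.morphologyEx(m3,cv2.MORPH_OPEN,np.ones((3,3)))
c=max(cv2.findContours(m3,0,2)[0],key=cv2.contourArea); r=cv2.minAreaRect(c); b=cv2.boxPoints(r)
for p in b: print("tray",p,ray(f,*p,0.012)[:2].round(4))
print([np.linalg.norm(ray(f,*b[i],.012)-ray(f,*b[i-1],.012)).round(4) for i in range(4)],ray(f,*b.mean(0),.012))
cv2.imwrite("pics/crop.png",cv2.resize(im[180:360,200:310],None,fx=3.3,fy=3.3,interpolation=cv2.INTER_CUBIC))
s=load("scene0")["img"]
cv2.imwrite("pics/crops.png",cv2.resize(s[160:300,240:350],None,fx=4.2,fy=4.2,interpolation=cv2.INTER_CUBIC))
E
```

```text
hull [[262, 196], [263, 198], [268, 223], [268, 228], [223, 237], [222, 237], [221, 233], [216, 208], [216, 205], [219, 204], [223, 203], [258, 196]]
box [215.30771 204.53847] [0.6218 0.1052]
box [262.4231 195.1154] [0.639  0.0104]
box [268.96155 227.80772] [ 0.5728 -0.0013]
box [221.84616 237.23079] [0.5559 0.093 ]
[np.float64(0.0669), np.float64(0.0964), np.float64(0.0672), np.float64(0.0958)]
tray [ 95.13536 243.51527] [0.5529 0.3717]
tray [165.94322 234.07423] [0.57 0.22]
tray [175.17467 303.31006] [0.4215 0.2006]
tray [104.366806 312.7511  ] [0.4054 0.3504]
[np.float64(0.1489), np.float64(0.1526), np.float64(0.1497), np.float64(0.1506)] [0.48692061 0.28581815 0.012     ]
```

View pics/crop.png

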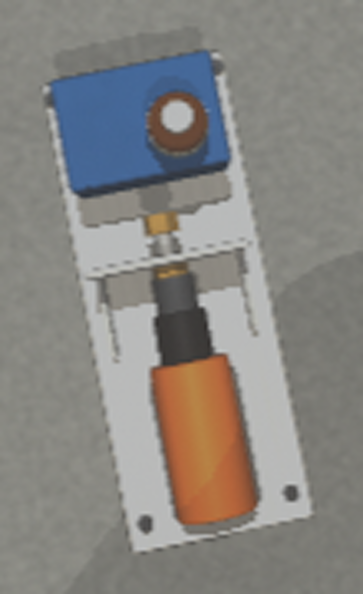

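View pics/crops.png

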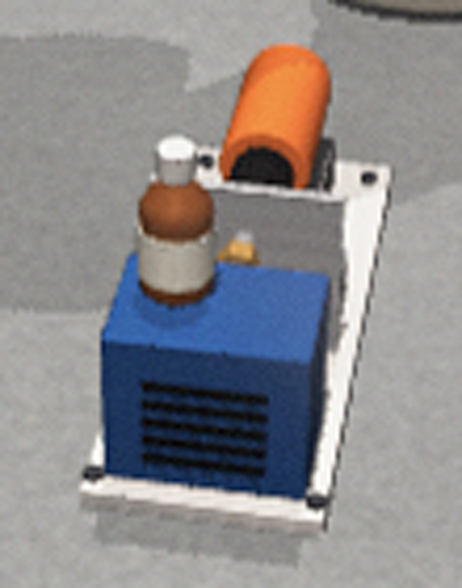

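Run:
```python
from h import *
f=load("top0"); im=f["img"]; hsv=cv2.cvtColor(im,cv2.COLOR_BGR2HSV); s=load("scene0")
print("cam",-f["R"].T@f["t"])
roi=lambda m,a,b,c,d:(lambda z:(z.__setitem__((slice(a,b),slice(c,d)),m[a:b,c:d]),z)[1])(np.zeros_like(m))
def cen(m,name,z):
    cs=cv2.findContours(m,0,2)[0]
    c=max(cs,key=cv2.contourArea); (u,v),r=cv2.minEnclosingCircle(c); M=cv2.moments(c)
    print(name,M["m10"]/M["m00"],M["m01"]/M["m00"],(u,v),r,cv2.boundingRect(c)); return M["m10"]/M["m00"],M["m01"]/M["m00"]
cap=roi(cv2.inRange(hsv,(0,0,150),(180,70,255)),205,228,244,266); p=cen(cap,"cap",.18); print(ray(f,*p,.18))
am=roi(cv2.inRange(hsv,(0,90,40),(20,255,255)),203,232,242,268); p=cen(am,"amber",.15); print(ray(f,*p,.15))
br=roi(cv2.inRange(hsv,(12,100,60),(30,255,255)),238,256,238,262); p=cen(br,"brass",.088); print(ray(f,*p,.088))
jr=roi(cv2.inRange(hsv,(170,120,60),(180,255,255))|cv2.inRange(hsv,(0,120,60),(8,255,255)),240,275,95,130); p=cen(jr,"jar",.059); print(ray(f,*p,.059))
# scene view check of bottle
hs=cv2.cvtColor(s["img"],cv2.COLOR_BGR2HSV)
cap=roi(cv2.inRange(hs,(0,0,130),(180,70,255)),190,204,275,291); p=cen(cap,"scap",.18); print(ray(s,*p,.175))
yaw=np.deg2rad(10.2); ex=np.array([np.cos(yaw),np.sin(yaw)]); ey=np.array([-ex[1],ex[0]])
o=np.array([.5974,.0518])-.083*ex; print("origin",o,"bolt",o+.020*ex)
def W(x,y,z): return [*(o+x*ex+y*ey),z]
for img,ff,n,(a,b,c,d) in((im,f,"ot",(180,360,200,310)),(s["img"],s,"os",(160,300,240,350))):
    k=4; big=cv2.resize(img,None,fx=k,fy=k,interpolation=cv2.INTER_CUBIC)
    L=lambda P,col:cv2.polylines(big,[np.int32([(proj(ff,W(*q))+.5)*k for q in P])],True,col,1)
    L([(.048,-.05,.1),(.118,-.05,.1),(.118,.05,.1),(.048,.05,.1)],(0,255,0))
    L([(-.005,-.05,.11),(0,-.05,.11),(0,.05,.11),(-.005,.05,.11)],(0,0,255))
    L([(.014,-.0095,.0875),(.026,-.0095,.0875),(.026,.0095,.0875),(.014,.0095,.0875)],(255,0,255))
    cv2.imwrite(f"pics/{n}.png",big[a*k:b*k,c*k:d*k][:600])
for p in((525,350),(560,335),(525,375),(500,240)): print(p,ray(f,*p,.1)[:2],ray(f,*p,.2)[:2])
```

```text
cam [0.5050934  0.02191758 1.08094923]
cap 253.0903426791277 214.797507788162 (253.08139038085938, 214.56976318359375) 4.611118316650391 (249, 211, 9, 9)
[0.59184311 0.02924883 0.18      ]
amber 253.3185913185913 216.33824733824733 (253.34616088867188, 216.34616088867188) 8.535614967346191 (245, 208, 17, 17)
[0.59178012 0.02911628 0.15      ]
brass 248.54166666666666 247.18055555555554 (248.5, 247.0) 4.609872341156006 (244, 244, 10, 7)
[0.53535067 0.040425   0.088     ]
jar 111.02904564315352 254.5954356846473 (111.0, 254.5) 9.34087085723877 (102, 246, 19, 18)
[0.52729769 0.3236366  0.059     ]
scap 281.2959295929593 195.58635863586358 (282.5, 196.5) 9.924817085266113 (275, 190, 16, 14)
[0.59006281 0.02758923 0.175     ]
origin [0.51571176 0.03710197] bolt [0.53539568 0.04064366]
(525, 350) [ 0.31989894 -0.50233961] [ 0.33877804 -0.44889575]
(560, 335) [ 0.3470559  -0.57503927] [ 0.36316657 -0.51418425]
(525, 375) [ 0.27188093 -0.49870895] [ 0.29565509 -0.4456352 ]
(500, 240) [ 0.53818649 -0.46755639] [ 0.53481291 -0.41765839]
```

View pics/ot.png

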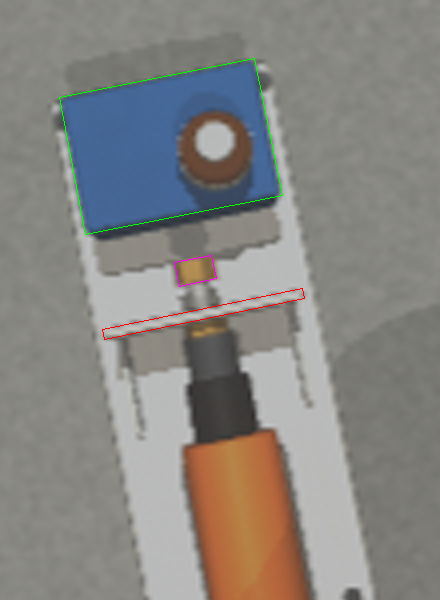

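View pics/os.png

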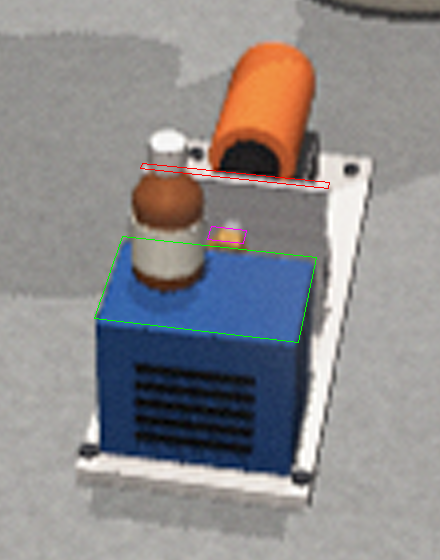

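>>> {"name": "apply_moves", "arguments": {
  "motion": "0 0 0 -60 0; 0 0 0 -120 0; 0 40 -34 -140 0.02; 0 85 -73 -140 0.04; 0 130 -112 -140 0.06; 0 175 -151 -140 0.085; 0 220 -190 -140 0.085; 0 265 -228 -140 0.085; 0 310 -267 -140 0.085; 0 355 -306 -140 0.085; 0 400 -345 -140 0.085; 0 445 -384 -140 0.085",
  "squeeze": 40
}}

```text
time: 1.6
tool_pos: [0.493, -0.1153, 0.3822]
eef_rot: [0.996, 0.089, -0.0, 0.0]
force: [0.6, -1.2, 0.2]
gripper_width: 0.0853
```

```bash
cat >> h.py <<'E'
from scipy.spatial.transform import Rotation as Ro
def delta(x,y,z,yaw=np.deg2rad(10.2)):
    s=read_state(); R=Ro.from_quat(s["eef_rot"]).as_matrix(); a=np.arctan2(R[1,0],R[0,0])
    d=np.array([x,y,z])-s["tool_pos"]
    print("t",round(s["time"],2),"pos",np.round(s["tool_pos"],4),"yaw",round(a,4),"w",round(s["gripper_width"],4),"F",np.round(s["force"],1),"tool d mm",np.round(R.T@d*1000,1),"twist",round(a-yaw,4), "zdir",np.round(R[:,2],3))
E
python3 -c "
from h import *
delta(.5915,.029,.13)"
```

```text
t 1.6 pos [ 0.493  -0.1153  0.3822] yaw 0.1779 w 0.0853 F [ 0.6 -1.2  0.2] tool d mm [ 122.5 -124.6  252.1] twist -0.0001 zdir [-0. -0. -1.]
```

>>> {"name": "apply_moves", "arguments": {
  "motion": "0 40 -41 20 0; 0 80 -82 40 0; 0 122 -125 60 0; 0 122 -125 100 0; 0 122 -125 125 0; 0 122 -125 145 0; 0 122 -125 150 0; 0 122 -125 150 0"
}}

```text
time: 2.6
tool_pos: [0.5903, 0.0274, 0.2324]
eef_rot: [0.996, 0.089, -0.0, -0.0]
force: [-0.4, 0.3, 0.0]
gripper_width: 0.0854
```

```bash
python3 -c "
from h import *
delta(.5915,.029,.13)
for n in('top','scene'):
    f=grab_frame(n); cv2.imwrite(f'pics/{n}1.png',f['img'])"
```

```text
t 2.6 pos [0.5903 0.0274 0.2324] yaw 0.1777 w 0.0854 F [-0.4  0.3  0. ] tool d mm [  1.5  -1.3 102.4] twist -0.0003 zdir [-0. -0. -1.]
```

View pics/scene1.png

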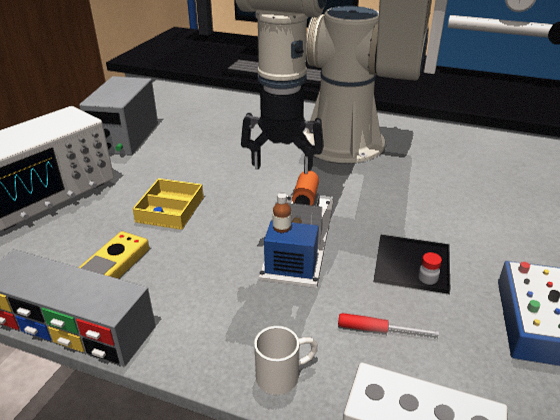

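The hand is centred over the bottle (both around column 283), with clear space above it. I'll descend and grip.

>>> {"name": "apply_moves", "arguments": {
  "motion": "0 1 -1 30 0; 0 1 -1 60 0; 0 1 -1 85 0; 0 1 -1 98 0; 0 1 -1 101 0; 0 1 -1 101 0; 1 1 -1 101 0; 1 1 -1 101 0; 1 1 -1 101 0; 1 1 -1 101 0; 1 1 -1 101 0; 1 1 -1 101 0",
  "squeeze": 40
}}

```text
time: 4.2
tool_pos: [0.5914, 0.0287, 0.1319]
eef_rot: [0.996, 0.089, 0.0, 0.0]
force: [-1.7, 0.0, 5.5]
gripper_width: 0.0348
```

```bash
python3 -c "
from h import *
delta(.5915,.029,.23)
for n in('top','scene'):
    f=grab_frame(n); cv2.imwrite(f'pics/{n}2.png',f['img'])"
```

```text
t 4.2 pos [0.5914 0.0287 0.1319] yaw 0.1778 w 0.0348 F [-1.7  0.   5.5] tool d mm [  0.2  -0.3 -98.1] twist -0.0002 zdir [ 0.001  0.    -1.   ]
```

View pics/scene2.png

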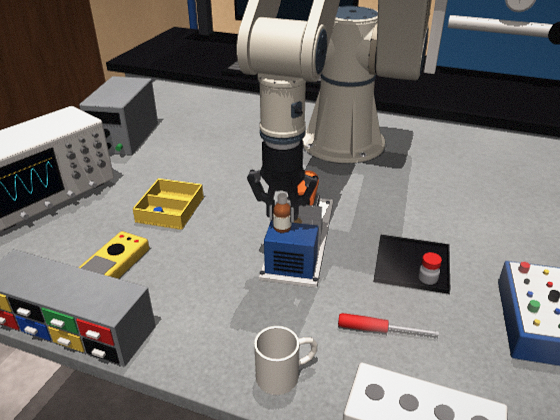

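Grip confirmed at width 34.8 mm. I'll lift and carry slowly to a spot above the tray at about (0.460, 0.262).

>>> {"name": "apply_moves", "arguments": {
  "motion": "1 0 0 -8 0; 1 0 0 -25 0; 1 0 0 -45 0; 1 -8 -20 -50 0; 1 -20 -55 -50 0; 1 -33 -95 -50 0; 1 -47 -135 -50 0; 1 -60 -175 -50 0; 1 -74 -212 -50 0; 1 -84 -240 -50 0; 1 -88 -253 -50 0; 1 -88 -253 -50 0"
}}

```text
time: 5.8
tool_pos: [0.4592, 0.2626, 0.1814]
eef_rot: [0.996, 0.09, 0.0, 0.0]
force: [1.0, -0.4, -0.8]
gripper_width: 0.0349
```

```bash
python3 -c "
from h import *
delta(.46,.262,.038)
for n in('top','scene'):
    f=grab_frame(n); cv2.imwrite(f'pics/{n}3.png',f['img'])"
```

```text
t 5.8 pos [0.4592 0.2626 0.1814] yaw 0.1795 w 0.0349 F [ 1.  -0.4 -0.8] tool d mm [  0.7   0.8 143.4] twist 0.0015 zdir [ 0. -0. -1.]
```

View pics/scene3.png

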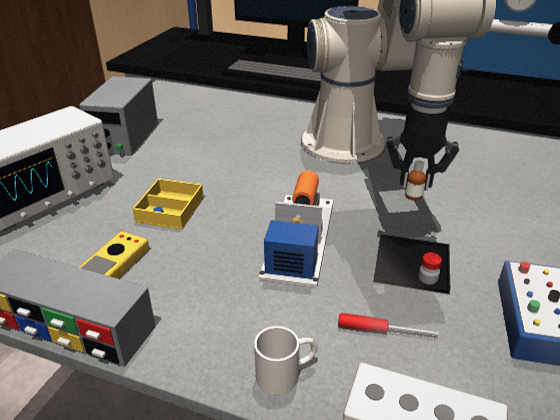

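The bottle is held upright at (415,185). Next I lower it over the tray.

>>> {"name": "apply_moves", "arguments": {
  "motion": "1 0 0 15 0; 1 0 0 40 0; 1 0 0 70 0; 1 0 0 100 0; 1 0 0 120 0; 1 0 0 132 0; 1 0 0 138 0; 1 0 0 141 0; 1 0 0 141 0"
}}

```text
time: 7.02
tool_pos: [0.46, 0.2622, 0.0406]
eef_rot: [0.996, 0.089, 0.0, -0.0]
force: [-0.2, -0.0, -0.6]
gripper_width: 0.0345
```

```bash
python3 -c "
from h import *
delta(.46,.262,.036)
f=grab_frame('scene'); cv2.imwrite('pics/s4.png',cv2.resize(f['img'][140:310,350:490],None,fx=4,fy=3.5*4/3.5)[:600])"
```

```text
t 7.03 pos [0.46   0.2622 0.0406] yaw 0.1778 w 0.0345 F [-0.2 -0.  -0.6] tool d mm [-0.1  0.2  4.6] twist -0.0003 zdir [ 0.001  0.    -1.   ]
```

View pics/s4.png

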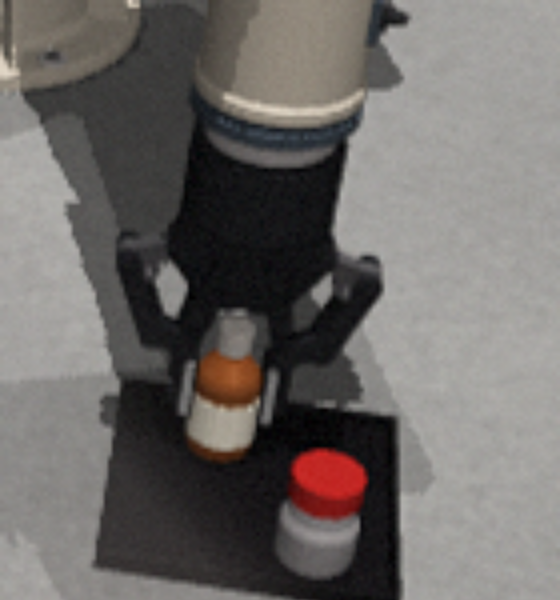

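The bottle is over the free part of the tray, just above the floor. I'll go down in 1 mm steps until the force shows contact.

>>> {"name": "apply_moves", "arguments": {
  "motion": "1 0 0 1 0; 1 0 0 2 0; 1 0 0 3 0; 1 0 0 4 0; 1 0 0 4 0; 1 0 0 4 0"
}}

```text
time: 7.82
tool_pos: [0.4598, 0.2621, 0.0363]
eef_rot: [0.996, 0.089, 0.0, -0.0]
force: [-0.7, -0.4, -0.6]
gripper_width: 0.0346
```

>>> {"name": "apply_moves", "arguments": {
  "motion": "1 0 0 0.5 0; 1 0 0 1 0; 1 0 0 1 0; 1 0 0 1 0"
}}

```text
time: 8.32
tool_pos: [0.4599, 0.2622, 0.0359]
eef_rot: [0.996, 0.089, 0.0, -0.0]
force: [-0.9, -1.5, 8.1]
gripper_width: 0.0345
```

An 8 N contact force shows the bottle is on the floor. Release.

>>> {"name": "apply_moves", "arguments": {
  "motion": "0.5 0 0 -0.5 0; 0.45 0 0 -0.5 0; 0.3 0 0 -0.5 0; 0.2 0 0 -0.5 0; 0.1 0 0 -0.5 0; 0.1 0 0 -0.5 0; 0.1 0 0 -0.5 0"
}}

```text
time: 9.2
tool_pos: [0.4597, 0.2621, 0.0358]
eef_rot: [0.996, 0.089, -0.0, -0.0]
force: [-0.0, -0.1, 0.1]
gripper_width: 0.0772
```

```bash
python3 -c "
from h import *
delta(.46,.262,.036)
f=grab_frame('scene'); cv2.imwrite('pics/s5.png',cv2.resize(f['img'][140:290,350:490],None,fx=4,fy=4)[:600])"
```

```text
t 9.2 pos [0.4597 0.2621 0.0358] yaw 0.1778 w 0.0772 F [-0.  -0.1  0.1] tool d mm [ 0.2  0.1 -0.2] twist -0.0003 zdir [-0.  0. -1.]
```

View pics/s5.png

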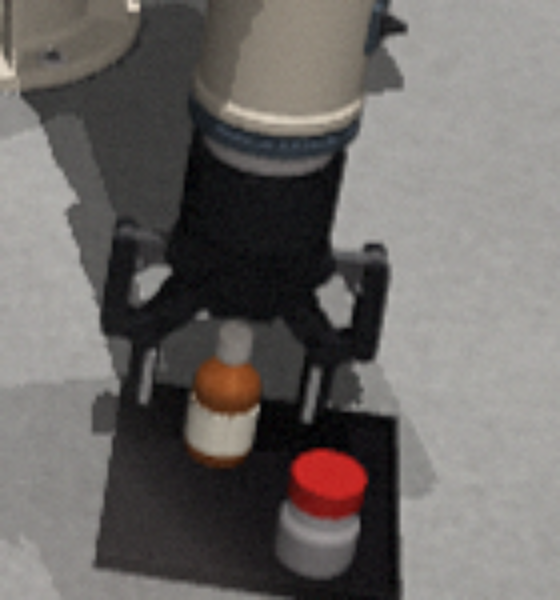

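The bottle is free and upright. I'll rise straight up, then move over the gap.

>>> {"name": "apply_moves", "arguments": {
  "motion": "0 0 0 -15 0; 0 0 0 -50 0; 0 0 0 -95 0; 0 0 0 -140 0; 0 0 0 -170 0; 0 6 40 -175 0; 0 14 85 -175 0; 0 22 135 -175 0; 0 30 185 -175 0; 0 36 222 -175 0; 0 37 231 -175 0; 0 37 231 -175 0"
}}

```text
time: 10.75
tool_pos: [0.5369, 0.0413, 0.2113]
eef_rot: [0.996, 0.088, 0.0, -0.0]
force: [-0.3, -0.3, -0.1]
gripper_width: 0.0854
```

```bash
python3 -c "
from h import *
delta(.5372,.041,.070)
for n in('top','scene'):
    f=grab_frame(n); cv2.imwrite(f'pics/{n}6.png',f['img'])"
```

```text
t 10.75 pos [0.5369 0.0413 0.2113] yaw 0.1766 w 0.0854 F [-0.3 -0.3 -0.1] tool d mm [  0.2   0.4 141.3] twist -0.0014 zdir [ 0.  0. -1.]
```

View pics/scene6.png

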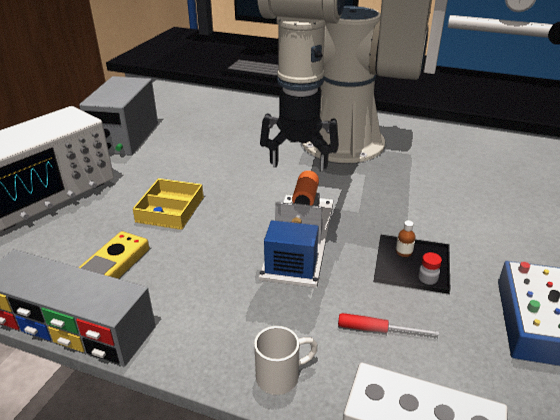

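View pics/top6.png

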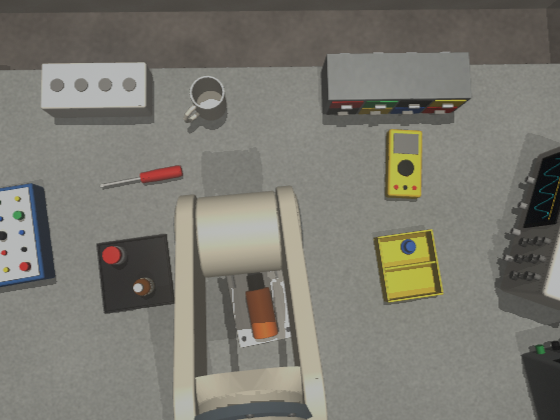

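The bottle stands on the tray at scene (405,240), well away from the jar at (430,267), and the hand is over the gap. Now down in two stages.

>>> {"name": "apply_moves", "arguments": {
  "motion": "0 0 0 30 0; 0 0 0 60 0; 0 0 0 80 0; 0 0 0 95 0; 0 0 0 105 0; 0 0 0 105 0"
}}

```text
time: 11.6
tool_pos: [0.5367, 0.0416, 0.1054]
eef_rot: [0.996, 0.089, -0.0, -0.0]
force: [-0.2, 1.0, -0.0]
gripper_width: 0.0856
```

```bash
python3 -c "
from h import *
delta(.5372,.041,.072)
f=grab_frame('scene'); cv2.imwrite('pics/s7.png',cv2.resize(f['img'][140:290,230:370],None,fx=4,fy=4)[:600])"
```

```text
t 11.6 pos [0.5367 0.0416 0.1054] yaw 0.1782 w 0.0856 F [-0.2  1.  -0. ] tool d mm [ 0.4  0.6 33.4] twist 0.0002 zdir [-0.001 -0.    -1.   ]
```

View pics/s7.png

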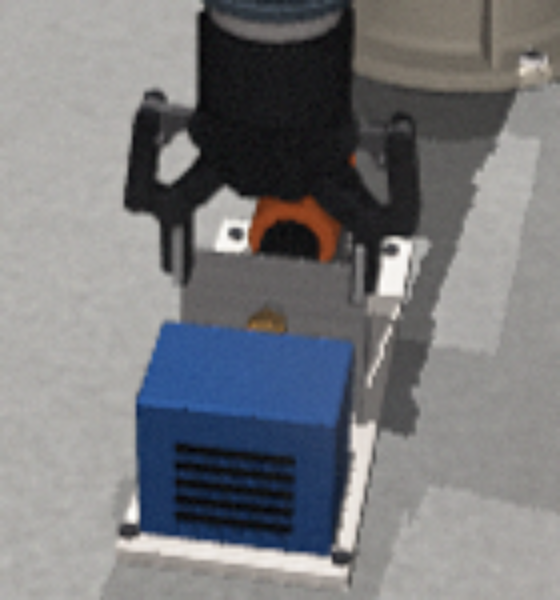

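The fingers straddle the brass head (crop column 267) and sit in front of the bracket, with no contact force.

>>> {"name": "apply_moves", "arguments": {
  "motion": "0 0 0.5 12 0; 0 0.5 0.5 22 0; 0 0.5 0.5 29 0; 0 0.5 0.5 33 0; 0 0.5 0.5 33 0; 0 0.5 0.5 33 0",
  "squeeze": 40
}}

```text
time: 12.4
tool_pos: [0.5378, 0.0409, 0.073]
eef_rot: [0.996, 0.089, 0.0, -0.0]
force: [0.3, -0.2, -0.0]
gripper_width: 0.0854
```

>>> {"name": "apply_moves", "arguments": {
  "motion": "0.5 0 0 0 0; 0.7 0 0 0 0; 0.8 0 0 0 0; 1 0 0 0 0; 1 0 0 0 0; 1 0 0 0 0; 1 0 0 0 0; 1 0 0 0 0; 1 0 0 0 0; 1 0 0 0 0",
  "squeeze": 45
}}

```text
time: 13.65
tool_pos: [0.5378, 0.0403, 0.073]
eef_rot: [0.996, 0.089, 0.0, 0.0]
force: [0.4, -5.5, 3.5]
gripper_width: 0.0188
```

```bash
python3 -c "
from h import *
delta(.5372,.041,.072)
print(read_state()['wrist_torque'])
f=grab_frame('scene'); cv2.imwrite('pics/s8.png',cv2.resize(f['img'][140:290,230:370],None,fx=4,fy=4)[:600])"
```

```text
t 13.65 pos [0.5378 0.0403 0.073 ] yaw 0.178 w 0.0188 F [ 0.4 -5.5  3.5] tool d mm [-0.5 -0.8  1. ] twist 0.0 zdir [ 0.    -0.001 -1.   ]
[-0.77131454  0.06718928  0.01055175]
```

View pics/s8.png

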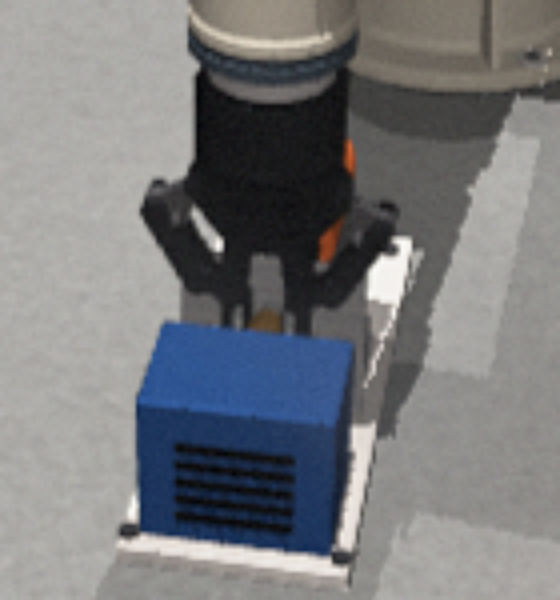

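The width of 18.8 mm matches the 19 mm across flats. I'll hold and check that it stays steady.

>>> {"name": "apply_moves", "arguments": {
  "motion": "1 0 0.3 0 0; 1 0 0.5 0 0; 1 0 0.5 0 0; 1 0 0.5 0 0; 1 0 0.5 0 0; 1 0 0.5 0 0; 1 0 0.5 0 0; 1 0 0.5 0 0; 1 0 0.5 0 0; 1 0 0.5 0 0; 1 0 0.5 0 0; 1 0 0.5 0 0"
}}

```text
time: 15.2
tool_pos: [0.5378, 0.0402, 0.073]
eef_rot: [0.996, 0.089, 0.0, 0.0]
force: [-0.1, -3.6, 5.6]
gripper_width: 0.0188
```

```bash
python3 -c "
from h import *
delta(.5372,.041,.072)
print(read_state()['wrist_torque'])
f=grab_frame('top'); im=f['img']; h=cv2.cvtColor(im,cv2.COLOR_BGR2HSV)
m=cv2.inRange(h,(0,90,40),(20,255,255)); z=np.zeros_like(m); z[272:305,128:160]=m[272:305,128:160]
c=max(cv2.findContours(z,0,2)[0],key=cv2.contourArea);(u,v),r=cv2.minEnclosingCircle(c);print(u,v,r,ray(f,u,v,.05)); 
cv2.imwrite('pics/t9.png',cv2.resize(im[220:330,80:190],None,fx=5,fy=5))"
```

```text
t 15.2 pos [0.5378 0.0402 0.073 ] yaw 0.1779 w 0.0188 F [-0.1 -3.6  5.6] tool d mm [-0.5 -0.9  1. ] twist -0.0002 zdir [ 0. -0. -1.]
[-0.67990382  0.15367304 -0.01448508]
141.42857360839844 286.4285583496094 8.771567344665527 [0.46058541 0.2634599  0.05      ]
```

View pics/t9.png

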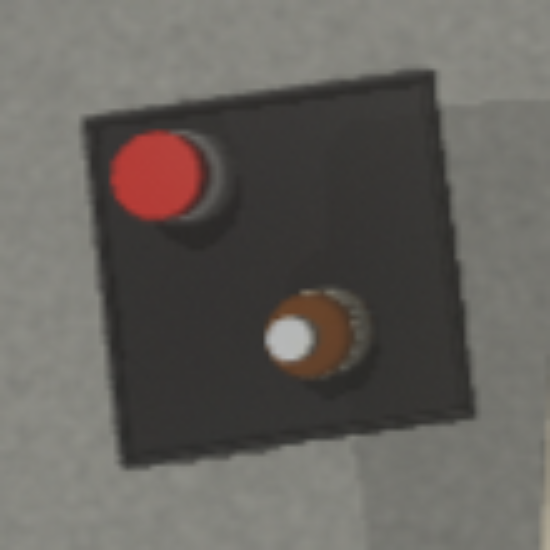

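The bottle stands upright about 25 mm from the tray centre along each side, and the grip width, pose and force are steady. Handing in.

```bash
python3 -c "
from rig import *
print(hand_in())"
```

```text
the job is handed in; nothing more can be done
None
```

I moved the bottle to the tray, gripped the bolt head in the gap, and handed the job in at about 15 s (limit 51 s) while still holding it. `hand_in()` gives no verdict, so I can't say whether it was passed.

- **Bottle:** I set it down at about (0.460, 0.263), roughly 25 mm from the tray centre along each side. A contact force of 8 N showed it was on the floor before I let go. The last top view shows it upright and clear of the jar.
- **Bolt:** The fingers hold the head at 18.8 mm (19 mm across flats) with a set grip of 45 N. The grip point is about 4 mm from the head centre. The width and pose were unchanged over 1.5 s, with only about 4–6 N at the wrist.
- **Not measured directly:** I never read the bolt's speed. That it has stopped is inferred from the flats lying on the fingers and the steady grip.
- **Other objects:** The jar, knob, screwdriver and meter looked unmoved in the pictures taken after the bottle was set down. I didn't measure their positions again at the end.
- **Disagreement:** The two cameras differed by about 2 mm on the bottle's position at the start. This is within the stated calibration error and caused no trouble.

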